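# Set up the cooking tablet on its kickstand holder

## Task

Get the tablet ready for the cook at the range: swing the kickstand on the back of the face-down wooden tablet holder out as far as it goes and stand the holder up on it, leaning back. Then draw the tablet out of its charging dock and slide it, screen to the front and the same way up, down into the holder, keeping hold of it until it sits fully home, and let go. Do not knock over or shove the other things on the worktop.

Things in the scene. Friction and masses are not known exactly. Their poses are not given: they have to be found in the camera images.
- holder: Wooden tablet holder, open-topped frame, 0.47 kg. Origin: middle of bottom edge, on the face side. Axes: x up the holder to its handle, y across, z out of its back. Starts face down (z up), handle pointing left, roughly +y; stood up it faces the way the handle pointed. 139 mm wide, 29 mm deep (z 0 to 29); frame and back end at x = 100 mm, above them only the handle tab, to x = 151 mm
- holder_bottom (a point): Middle of the holder's back bottom edge (x 0, y 0, z 29 mm of the holder). Standing on its open kickstand, the holder rests on this edge and the kickstand's foot and leans back 25 degrees (its x axis 25 degrees from vertical). Mind the wall cabinet over the back of the worktop: its front stands at x = 0.59 m, its underside 0.44 m up, from the right end to y = 0.30
- holder_handle (a point): Middle of the handle tab (x 132, y 0, z 25.5 mm of the holder): flat, round-ended, 34 mm wide (y), 7 mm thick (z 22 to 29 mm), in the plane of the back, free all round from x = 100 to 151 mm
- holder_stop (a point): Middle of the stop hidden at the bottom of the tablet slot, where the tablet's lower edge comes to rest (x 12, y 0, z 13 mm of the holder; axes as the holder's). The slot is 121 mm wide (y), 12 mm deep (z 7 to 19 mm) and 88 mm long; its mouth at x = 100 mm is flared about 3 mm to all sides over the last 14 mm
- kickstand (a joint): Opening angle of the kickstand in rad: 0 folded flat on the back, 0.906 at its end stop, the position for standing. Hinge friction (0.06 N m) holds it where it is left. Starts between 0 and 0.15
- kickstand_hinge (a point): Hinge axis of the kickstand, at x 96, z 35 mm of the holder, running along the holder's y. The kickstand is a wooden strap 40 mm wide (28 mm by the hinge), 11 mm thick, from the hinge towards the bottom edge, lying on top of the back when folded; its free end swings up off the back and towards the handle
- kickstand_foot (a point): Middle of the kickstand's free end: centre of a rubber roller-shaped foot 40 mm wide (y) and 12 mm thick, 88 mm from the hinge axis. Folded it is at x 8, z 35 mm of the holder, the foot's underside touching the back (z 29 mm)
- tablet: Tablet, 190 x 116 x 8 mm, 0.28 kg, dark screen, grey back; origin at its centre. Axes: x up its long side, y across, z out of its back (parallel to the holder's once it is in). Starts in the dock, leaning back 25 degrees, screen to the left, roughly +y
- tablet_center (a point): Centre of the tablet; same place and axes as the tablet
- tablet_foot (a point): Middle of the tablet's lower short edge, 95 mm below its centre along its x
- dock: Dark wooden charging dock, fixed, base 112 x 150 x 20 mm. Origin near the middle of its underside; x points the way the screen faces, z up. A slanted slot 11 mm wide holds the tablet's lowest 20 mm between a front lip and a back rest 66 mm high along the slant, under 90 mm above the worktop; the tablet is drawn out upwards along the slant (25 degrees from vertical)
- pepper_mill: Dark wooden pepper mill, 58 mm across, 130 mm tall, a bystander; origin under its base
- mug: White mug with dark spots, 90 x 122 mm, 105 mm tall, a bystander; origin under its base
- timer: Blue and white kitchen timer, 68 mm across, 57 mm tall, a bystander; origin under its base
- ramekin: White ramekin, 78 mm across, 40 mm tall, a bystander; origin under its base
- lemon_a: Lemon, 84 mm long, 55 mm high, a bystander; origin under it
- measure: Steel measuring cup with a flat handle, 136 mm long, 43 mm tall, a bystander; origin under it
- peeler: Vegetable peeler with a dark handle, 170 mm long, 18 mm high, lying flat, a bystander; origin under it
- candle: Candle in a tin, 75 mm across, 42 mm tall, a bystander; origin under its base
Mind the look-alikes: they are no part of the job. Of the things that look like the holder, the larger one is meant.

How it is judged:
By the outcome, as a careful person would: the job done as asked, in the order asked, and still so for the second after the job is handed in, with the robot touching nothing.
It also fails if it takes over 70 s, if anything falls off the work surface, if the arm or the gripper's body presses on something with over 40 N, if the wrist force passes 120 N, or if a joint passes its speed limit or range.

## Robot

A 6-joint arm with a two-finger parallel gripper is mounted at the origin on a cart in front of the work surface, level with it; the furniture and walls round the work are solid. World frame = base frame: x ahead of the robot, y to its left, z up, the work surface at z = 0. Lengths are in mm, angles in degrees, forces in N, time in s.
With the tool pointing down it reaches from about 275 to 825 mm from the base axis. Payload 5.2 kg.
Tool frame: the origin (TCP) lies between the finger pads; the fingertips stand 8 mm ahead of it and the grasp point (between the pads) lies 11 mm behind it; z points along the fingers, y is the line along which they close (so a half turn about z gives the same grasp; the last joint's range is limited). The gripper opens to 93 mm and grips with 3 to 60 N. Pads are 15 mm wide; open, the fingers measure 128 mm over their backs; the gripper's body (75 mm by 188 mm) begins 65 mm behind the grasp point.
Start: joints at [-88.625, 14.817, 87.949, -0, 77.235, -11.62], TCP at [123.694, -535.915, 226.653] pointing down, gripper open.
Joint ranges: [-179.93, 179.93], [-52.35, 119.4], [10.71, 147.94], [-69.91, 249.91], [12.55, 155.21], [-178.61, 178.61]. Speed limits (degrees/s): [147.25, 147.25, 180, 180, 180, 180].

## Interface

Orientations are given as [roll, pitch, yaw] about the fixed x, y, z axes, in that order (R = Rz(yaw) Ry(pitch) Rx(roll)).
In Python, from station import env, vision, ticket, models gives the robot as it stands. The module is installed in compiled form; this text tells all that it offers.
- The arm moves only by the tool arm_command, never from a script. Its arguments are lists of equal length, an entry for each row: "linear": the shift along the tool's x, y, z in units of 40 mm (1.0 is 40 mm), a list of three; "twist": the turn, a rotation vector about the tool's x, y, z in units of 6 degrees (1.0 is 6 degrees), a list of three; "fingers": the opening, from 0 (shut) to 1 (fully open). In form: {"linear": [[tx, ty, tz], ...], "twist": [[ax, ay, az], ...], "fingers": [fingers, ...]}. A call has 1 to 20 rows; each row is the pose to reach, as a shift and turn from the pose commanded when the call began, along the tool's axes at that moment; what a row does not reach only later rows make up. A row lasts 1/8 s, in which the tool goes at most 62.5 mm and 10.7 degrees, less where a joint would pass 70% of its speed; a pose out of reach is approached as far as the arm can. A call with a gripper value outside its range is refused whole. The fingers move at their own pace and stop on an object; the grip force is fixed at half the most. Time passes only in rows, so rows that repeat a pose let the fingers close. It gives the time, the measured TCP pose, the force, the opening and the grip force at its end, in the units of the state.
- env.sense(): the state, without advancing time (a new reading comes with each control period).
- vision.read_camera(name): name is "scene" or "side" or "wrist"; returns a dict with "pixels" (480x640x3 uint8, red, green, blue), "z_map" (480x640 float32, mm along the optical axis (not along the pixel's ray), 0 where there is no reading), "fx", "fy", "cx", "cy" (pixels), "dist_coeffs" ([k1, k2, p1, p2, k3] as OpenCV has them; the pictures are not rectified), "cam_to_world" (4x4, takes a point from camera to world coordinates). Camera axes: x right, y up, looking along -z (the intrinsics and any distortion apply to the point x, -y, -z); pixel columns grow to the right and rows downward; lengths in mm; the calibration is good to about 2 mm. A picture is of the moment at which its call begins.
- ticket.job_done(): hands the job in; it is judged then, once.
Trained networks look in a picture, given as the dict that the camera call returned (one of the last four; its "shot" number tells which), for a name from the list of things; names that differ only in an ending like _2 or _b are one class to them, and where a whole thing is asked for, a point or a joint stands for the part that bears it (a point fixed in the world has none). Each returns a list of dicts, best first, with "confidence" (0 to 1); they miss things now and then, are a little off and sometimes report something else, mostly with a low value. They report only what shows in the picture. A call takes as long as a camera call. They do not tell look-alikes from the thing itself.
- models.masks_of(query, picture): "mask" (480x640 bool, what is visible of it) and "bbox" ([left, top, right, bottom] in pixels, round what is visible of it).
The state is a dict: "t": time; "joint_pos": joint angles; "dq": joint speeds; "tau": joint torques, N m; "tcp_pos": TCP position; "eef_rot": TCP orientation; "force": force on the tool from outside, world axes, zero at the start; "torque": the same for the moment, N m; "opening": finger opening in mm; "grip_force": force on a finger pad.
Only numpy, scipy, OpenCV 4.12 (cv2) and the standard library are available. Lean on these libraries where they do the work, as an engineer would, in place of code of your own. Each camera call takes 0.05 s, during which the arm holds its last target. There are 200 camera calls.

## Working session

There is one attempt and no reset: what is moved stays moved. The work goes in short steps, Python scripts to look and compute and a tool call to move; the robot and the scene stay as the last step left them, time stands still between calls to the robot, and variables do not carry over. Pictures are saved under pics/ and viewed, at most 10 in all, crops included, and the job is handed in when it is done.

Besides the shell and the picture viewer there is one more tool, called after "Call:" in YAML: its name, and indented under it one key for each argument. arm_command: Moves the arm, as the interface text tells. Its arguments: {"type":"object","properties":{"linear":{"type":"array"},"twist":{"type":"array"},"fingers":{"type":"array"}},"required":["linear","twist","fingers"]}

```bash
mkdir -p pics; ls
cat > h.py <<'E'
import numpy as np, cv2
from scipy.spatial.transform import Rotation as R
from station import env, vision, ticket, models
def cloud(p):
    """HxWx3 world points (nan where no depth)"""
    K=np.array([[p["fx"],0,p["cx"]],[0,p["fy"],p["cy"]],[0,0,1.]])
    u,v=np.meshgrid(np.arange(640.),np.arange(480.))
    n=cv2.undistortPoints(np.stack([u,v],-1).reshape(-1,1,2),K,np.array(p["dist_coeffs"],float)).reshape(480,640,2)
    z=np.where(p["z_map"]>0,p["z_map"],np.nan).astype(float)
    c=np.stack([n[...,0]*z,-n[...,1]*z,-z,np.ones_like(z)],-1)
    return (c@np.array(p["cam_to_world"]).T)[...,:3]
def pix(p,X):
    K=np.array([[p["fx"],0,p["cx"]],[0,p["fy"],p["cy"]],[0,0,1.]])
    c=(np.linalg.inv(p["cam_to_world"])@np.append(X,1))[:3]*[1,-1,-1]
    return cv2.projectPoints(c.reshape(1,1,3),np.zeros(3),np.zeros(3),K,np.array(p["dist_coeffs"],float))[0].ravel()
def save(n,img): cv2.imwrite("pics/"+n,cv2.cvtColor(img,cv2.COLOR_RGB2BGR))
def tool():
    s=env.sense(); return np.array(s["tcp_pos"]),R.from_euler("xyz",s["eef_rot"],degrees=True)
E
python3 - <<'E'
from h import *
s=env.sense();print(s)
for n in("scene","side"):
    p=vision.read_camera(n);save(n+"0.png",p["pixels"]);C=cloud(p)
    print(n,np.array(p["cam_to_world"]).round(2).tolist())
    for q in("holder","tablet","dock","kickstand","pepper_mill","mug","timer","ramekin","lemon_a","measure","peeler","candle"):
        for d in models.masks_of(q,p)[:3]:
            if d["confidence"]<.3: continue
            P=C[d["mask"]];P=P[~np.isnan(P[:,0])]
            print(q,round(d["confidence"],2),np.array(d["bbox"]).round().tolist(),np.median(P,0).round(),np.percentile(P,2,axis=0).round(),np.percentile(P,98,axis=0).round())
E
```

```text
pics
{'t': 0.0, 'joint_pos': array([-8.86269010e+01,  1.48588560e+01,  8.80109117e+01, -1.53196378e-04,
        7.72336185e+01, -1.16210892e+01]), 'dq': array([ 0.00326896, -0.06100698,  0.04042774,  0.00020956,  0.01770017,
        0.0053732 ]), 'tau': array([ 1.54082995e-04, -4.37314582e+01, -2.84005952e+01,  7.18600047e-02,
        4.13471670e-02, -1.44558471e-04]), 'tcp_pos': array([ 123.66368387, -535.37596655,  225.82264016]), 'eef_rot': array([-1.79898703e+02, -2.06796592e-02,  1.29942039e+01]), 'force': array([-0.19604768,  0.29054089,  0.4345862 ]), 'torque': array([ 0.01258915,  0.08835879, -0.0437312 ]), 'grip_force': 0.0, 'opening': 93.39854377416394}
scene [[-0.65, 0.58, -0.49, -270.76], [-0.76, -0.5, 0.42, 700.84], [-0.01, 0.65, 0.76, 1404.56], [0.0, 0.0, 0.0, 1.0]]
holder 0.91 [376.0, 249.0, 399.0, 277.0] [ 421. -145.   24.] [ 247. -210.   -1.] [467.  32. 312.]
holder 0.89 [273.0, 283.0, 335.0, 338.0] [435. 158.  33.] [374. 103.   3.] [510. 238.  48.]
tablet 0.42 [377.0, 166.0, 400.0, 188.0] [ 662. -408.   33.] [ 629. -452.    5.] [ 704. -374.   47.]
dock 0.53 [397.0, 
[... 2405 characters left out ...]
 [765. 124. 104.]
timer 0.61 [314.0, 221.0, 340.0, 241.0] [ 624. -137.   36.] [ 599. -163.    8.] [ 659. -120.   56.]
ramekin 0.67 [330.0, 198.0, 362.0, 222.0] [ 645. -291.   23.] [ 608. -340.   -1.] [ 684. -257.   40.]
lemon_a 0.98 [318.0, 241.0, 340.0, 264.0] [567. -46.  38.] [ 541. -117.   -1.] [633. -32.  54.]
measure 0.76 [203.0, 327.0, 247.0, 383.0] [570. 383.  25.] [527. 321.   1.] [601. 429.  45.]
peeler 0.86 [252.0, 355.0, 320.0, 408.0] [432. 355.  12.] [413. 288.   4.] [452. 441.  18.]
peeler 0.5 [402.0, 152.0, 451.0, 223.0] [ 424. -337.  121.] [ 370. -372.   47.] [ 479. -301.  193.]
candle 0.9 [342.0, 182.0, 369.0, 203.0] [ 663. -403.   30.] [ 631. -451.    6.] [ 704. -371.   41.]
```

Run:
```python
import cv2
a=cv2.imread("pics/side0.png")[140:420,150:480]
cv2.imwrite("pics/side0c.png",cv2.resize(a,None,fx=2.1,fy=2.1,interpolation=cv2.INTER_CUBIC))
```

```text
(no output)
```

View pics/side0c.png

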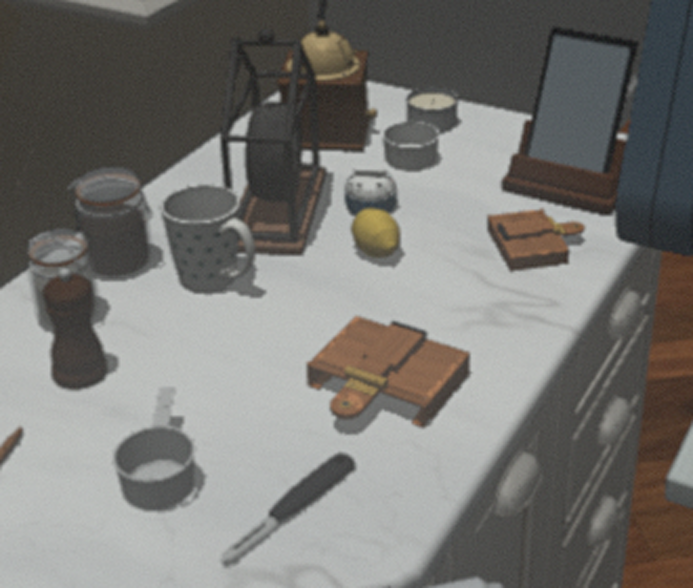

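The larger holder, crop (388,365), is at about (435,158). It measures 139 mm wide and its handle points to +y, so it's the one meant. The small look-alike is at crop (535,240), about (421,-145). The tablet and dock are at crop (585,110). Next I move over the holder for a close look, which also serves as the confirming crop.

```bash
cat >> h.py <<'E'
def go(pos,rot,frm=None):
    """units for arm_command from the current (or given) pose to the pose pos, rot"""
    p,r=frm if frm else tool()
    l=r.inv().apply(np.array(pos)-p)/40; t=(r.inv()*rot).as_rotvec(degrees=True)/6
    return l.round(3).tolist(),t.round(3).tolist()
def E_(*a): return R.from_euler("xyz",a,degrees=True)
E
python3 - <<'E'
from h import *
print(go([430,110,330],E_(180,0,90)))
E
```

```text
([11.093, -14.013, -2.583], [-0.0, -0.0, -12.834])
```

Call:
arm_command:
  linear:
    - [0,0,-2.5]
    - [0,0,-2.5]
    - [11.1,-14.0,-2.5]
    - [11.1,-14.0,-2.5]
    - [11.1,-14.0,-2.5]
    - [11.1,-14.0,-2.5]
    - [11.1,-14.0,-2.5]
    - [11.1,-14.0,-2.5]
    - [11.1,-14.0,-2.5]
    - [11.1,-14.0,-2.5]
    - [11.1,-14.0,-2.5]
    - [11.1,-14.0,-2.5]
    - [11.1,-14.0,-2.5]
    - [11.1,-14.0,-2.5]
    - [11.1,-14.0,-2.5]
    - [11.1,-14.0,-2.5]
    - [11.1,-14.0,-2.5]
  twist:
    - [0,0,0]
    - [0,0,0]
    - [0,0,-12.83]
    - [0,0,-12.83]
    - [0,0,-12.83]
    - [0,0,-12.83]
    - [0,0,-12.83]
    - [0,0,-12.83]
    - [0,0,-12.83]
    - [0,0,-12.83]
    - [0,0,-12.83]
    - [0,0,-12.83]
    - [0,0,-12.83]
    - [0,0,-12.83]
    - [0,0,-12.83]
    - [0,0,-12.83]
    - [0,0,-12.83]
  fingers: [1,1,1,1,1,1,1,1,1,1,1,1,1,1,1,1,1]

```text
t: 3.42
tcp_pos: [430.1, 108.5, 326.8]
eef_rot: [180.0, 0.0, 89.9]
force: [0.7, -0.7, -0.7]
opening: 92.9
grip_force: 0.0
```

Run:
```python
from h import *
s=env.sense();print(np.round(s["joint_pos"],2).tolist())
p=vision.read_camera("wrist");np.savez("w1.npz",**{k:p[k] for k in p})
print(np.array(p["cam_to_world"]).round(2).tolist())
C=cloud(p);img=p["pixels"].copy()
for q in("holder","kickstand"):
    for d in models.masks_of(q,p)[:2]:
        m=d["mask"];P=C[m];P=P[~np.isnan(P[:,0])]
        print(q,d["confidence"],d["bbox"],np.percentile(P,[2,50,98],axis=0).round())
        c,_=cv2.findContours(m.astype(np.uint8),0,2);cv2.drawContours(img,c,-1,(0,255,0),1)
save("w1.png",img)
```

```text
[-0.29, 0.55, 90.82, -0.02, 88.61, -0.17]
[[1.0, 0.0, 0.0, 429.72], [-0.0, 0.96, 0.27, 185.35], [0.0, -0.27, 0.96, 484.14], [0.0, 0.0, 0.0, 1.0]]
holder 0.65 [264.4, 51.0, 402.0, 198.7] [[379. 106.  26.]
 [445. 161.  29.]
 [511. 241.  42.]]
holder 0.64 [266.3, 345.2, 337.7, 428.3] [[ 364. -211.    1.]
 [ 412. -182.   20.]
 [ 445.  -97.   29.]]
kickstand 0.9 [314.9, 97.6, 353.7, 197.1] [[426. 107.  37.]
 [445. 151.  40.]
 [463. 201.  42.]]
```

View pics/w1.png

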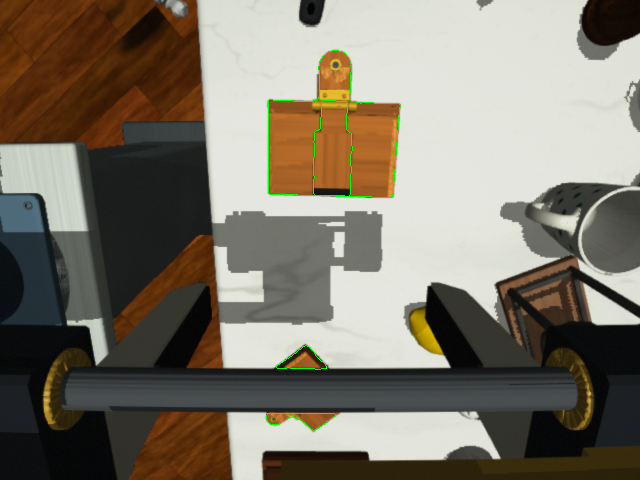

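Run:
```python
from h import *
p=dict(np.load("w1.npz"));C=cloud(p)
import numpy as np
m=np.zeros((480,640),bool);m[40:205,255:410]=1
hue=p["pixels"].astype(int)
m&=(C[...,2]>22)&(C[...,2]<60)
P=C[m]
for lo,hi in((22,34),(34,60)):
    Q=P[(P[:,2]>lo)&(P[:,2]<hi)].astype(np.float32)
    B=Q[Q[:,1]<np.percentile(Q[:,1],99)-55] if lo<30 else Q
    print(lo,len(Q),np.median(Q[:,2]),cv2.minAreaRect(Q[:,:2]),Q[:,:2].min(0),Q[:,:2].max(0))
Q=P[(P[:,2]>22)&(P[:,2]<34)]
for y in range(105,250,8):
    q=Q[abs(Q[:,1]-y)<4]; k=P[(abs(P[:,1]-y)<4)&(P[:,2]>34)]
    print(y,len(q) and np.r_[q[:,0].min(),q[:,0].max(),np.median(q[:,2])].round(1),len(k) and np.r_[k[:,0].min(),k[:,0].max(),np.median(k[:,2])].round(1))
for x in range(372,520,12):
    q=P[abs(P[:,0]-x)<4]; print(x,len(q) and np.r_[q[:,1].min(),q[:,1].max()].round(1))
```

```text
Traceback (most recent call last):
cv2.error: OpenCV(4.12.0) /io/opencv/modules/imgproc/src/convhull.cpp:143: error: (-215:Assertion failed) total >= 0 && (depth == CV_32F || depth == CV_32S) in function 'convexHull'
```

Run:
```python
from h import *
p=dict(np.load("w1.npz"));C=cloud(p)
m=np.zeros((480,640),bool);m[40:205,255:410]=1
m&=(C[...,2]>22)&(C[...,2]<60)
P=C[m]
Q=P[(P[:,2]>22)&(P[:,2]<34)]
for y in range(100,250,8):
    q=Q[abs(Q[:,1]-y)<4]; k=P[(abs(P[:,1]-y)<4)&(P[:,2]>34)]
    print(y,len(q) and np.r_[q[:,0].min(),q[:,0].max(),np.median(q[:,2])].round(1),len(k) and np.r_[k[:,0].min(),k[:,0].max(),np.median(k[:,2])].round(1))
for x in range(372,520,12):
    q=P[abs(P[:,0]-x)<4]; print(x,len(q) and np.r_[q[:,1].min(),q[:,1].max()].round(1))
```

```text
100 [407.6 511.4  28. ] 0
108 [374.6 512.5  28.2] [424.3 463.9  40.6]
116 [374.7 513.   28.2] [424.3 463.9  40.7]
124 [375.1 512.8  28.2] [424.4 463.7  40.7]
132 [375.3 513.4  28.2] [425.5 464.7  40.6]
140 [375.5 513.   28.1] [425.5 464.5  40.3]
148 [376.  513.9  28.2] [425.6 464.4  40.3]
156 [376.2 513.5  28.2] [425.6 465.4  40.2]
164 [376.5 514.6  28.2] [425.6 464.1  40.1]
172 [376.7 514.7  28.2] [426.7 463.9  40. ]
180 [376.9 514.7  28.2] [432.9 458.8  39.8]
188 [377.2 515.2  27.8] [432.9 459.6  39.8]
196 [377.5 515.5  28.2] [424.8 467.7  39.6]
204 [377.8 513.3  29.1] [424.8 467.7  38.5]
212 [430.9 463.2  29.2] 0
220 [431.  463.   28.3] 0
228 [431.  462.8  28.2] 0
236 [431.  463.8  28.4] 0
244 [432.  462.6  28.3] 0
372 [105.9 146.1]
384 [104.6 204.8]
396 [104.6 203.8]
408 [103.3 202.6]
420 [103.4 202.6]
432 [105.3 246.2]
444 [105.3 252.1]
456 [102.1 251.2]
468 [102.3 202.2]
480 [102.2 200.5]
492 [100.9 200.6]
504 [101.  200.6]
516 [105.5 200.6]
```

```bash
cat >> h.py <<'E'
O=np.array([443.5,103,0.]);XH=np.array([np.sin(np.radians(2)),np.cos(np.radians(2)),0]);A=np.array([XH[1],-XH[0],0])
def H(x,z,y=0): return O+x*XH-y*A+np.array([0,0,z])
def T(a): return R.from_rotvec(A*a,degrees=True)*E_(180,0,88)   # tool tilted by a about A from down
E
python3 - <<'E'
from h import *
print(go(H(8,90),T(20)),go(H(8,41.5),T(20)))
f=(H(8,41.5),T(20));h=H(96,35)
for a in range(6,55,6):
    r=R.from_rotvec(-A*a,degrees=True); print(a,go(h+r.apply(f[0]-h),r*f[1],f))
E
```

```text
([0.06, 0.335, 5.922], [-0.05, 3.334, 0.31]) ([0.06, 0.334, 7.135], [-0.05, 3.334, 0.31])
6 ([0.106, 0.0, -0.205], [-0.0, -1.0, 0.0])
12 ([0.232, 0.0, -0.398], [0.0, -2.0, -0.0])
18 ([0.378, 0.0, -0.577], [0.0, -3.0, -0.0])
24 ([0.542, 0.0, -0.74], [0.0, -4.0, -0.0])
30 ([0.722, -0.0, -0.885], [0.0, -5.0, -0.0])
36 ([0.916, 0.0, -1.01], [0.0, -6.0, -0.0])
42 ([1.122, -0.0, -1.114], [0.0, -7.0, -0.0])
48 ([1.338, -0.0, -1.196], [0.0, -8.0, 0.0])
54 ([1.562, 0.0, -1.254], [0.0, -9.0, 0.0])
```

Call:
arm_command:
  linear:
    - [0.06,0.33,5.9]
    - [0.06,0.33,5.9]
    - [0.06,0.33,5.9]
    - [0.06,0.33,5.9]
    - [0.06,0.33,5.9]
    - [0.06,0.33,7.13]
    - [0.06,0.33,7.13]
    - [0.06,0.33,7.13]
    - [0.06,0.33,7.13]
    - [0.06,0.33,7.13]
    - [0.06,0.33,7.13]
    - [0.06,0.33,7.13]
    - [0.06,0.33,7.13]
    - [0.06,0.33,7.13]
  twist:
    - [-0.05,3.33,0.31]
    - [-0.05,3.33,0.31]
    - [-0.05,3.33,0.31]
    - [-0.05,3.33,0.31]
    - [-0.05,3.33,0.31]
    - [-0.05,3.33,0.31]
    - [-0.05,3.33,0.31]
    - [-0.05,3.33,0.31]
    - [-0.05,3.33,0.31]
    - [-0.05,3.33,0.31]
    - [-0.05,3.33,0.31]
    - [-0.05,3.33,0.31]
    - [-0.05,3.33,0.31]
    - [-0.05,3.33,0.31]
  fingers: [1,1,1,1,1,1,1,0.3,0.3,0.3,0.3,0.3,0.3,0.3]

```text
t: 5.32
tcp_pos: [443.6, 112.0, 41.4]
eef_rot: [-180.0, -20.0, 88.1]
force: [-0.9, 0.4, 0.4]
opening: 39.4
grip_force: 30.0
```

Call:
arm_command:
  linear:
    - [0.106,0,-0.205]
    - [0.232,0,-0.398]
    - [0.378,0,-0.577]
    - [0.542,0,-0.74]
    - [0.722,0,-0.885]
    - [0.916,0,-1.01]
    - [1.122,0,-1.114]
    - [1.338,0,-1.196]
    - [1.562,0,-1.254]
    - [1.562,0,-1.254]
    - [1.562,0,-1.254]
  twist:
    - [0,-1,0]
    - [0,-2,0]
    - [0,-3,0]
    - [0,-4,0]
    - [0,-5,0]
    - [0,-6,0]
    - [0,-7,0]
    - [0,-8,0]
    - [0,-9,0]
    - [0,-9,0]
    - [0,-9,0]
  fingers: [0.3,0.3,0.3,0.3,0.3,0.3,0.3,0.3,0.3,0.3,0.3]

```text
t: 6.7
tcp_pos: [444.5, 153.4, 109.1]
eef_rot: [-179.9, 33.9, 88.2]
force: [0.1, -1.1, -6.0]
opening: 39.6
grip_force: 30.0
```

Call:
arm_command:
  linear:
    - [0,0,0]
    - [0,0,0]
    - [0,0,0]
    - [0,0,-2]
    - [0,0,-4]
    - [0,0,-4]
    - [0,0,-4]
  twist:
    - [0,0,0]
    - [0,0,0]
    - [0,0,0]
    - [0,0,0]
    - [0,0,0]
    - [0,0,0]
    - [0,0,0]
  fingers: [1,1,1,1,1,1,1]

```text
t: 7.58
tcp_pos: [449.2, 244.5, 244.8]
eef_rot: [179.7, 33.8, 88.0]
force: [0.0, -0.1, 0.1]
opening: 92.8
grip_force: 0.0
```

Run:
```python
from h import *
s=env.sense();print(s["tcp_pos"],np.round(s["joint_pos"],2).tolist())
for n in("side","scene"):
    p=vision.read_camera(n);C=cloud(p)
    if n=="side": save("s2.png",cv2.resize(p["pixels"][230:380,240:440],None,fx=3,fy=3))
    B=(C[...,0]>360)&(C[...,0]<530)&(C[...,1]>90)&(C[...,1]<270)
    P=C[B&(C[...,2]>48)]
    print(n,len(P))
    for z in range(50,120,8):
        q=P[abs(P[:,2]-z)<4]; 
        if len(q): print(z,q.min(0).round(),q.max(0).round(),np.median(q,0).round())
    P=C[B&(C[...,2]>10)&(C[...,2]<45)];P=P[P[:,2]>20];print(P.min(0),P.max(0))
```

```text
[449.15687885 244.50415561 244.82315418] [34.32, 25.17, 78.97, -27.04, 96.46, 38.09]
side 896
50 [426. 178.  48.] [459. 197.  54.] [443. 190.  51.]
58 [424. 174.  54.] [466. 191.  62.] [443. 184.  58.]
66 [425. 169.  62.] [464. 184.  70.] [443. 178.  66.]
74 [423. 159.  70.] [465. 183.  78.] [443. 171.  74.]
82 [423. 149.  78.] [465. 175.  86.] [441. 164.  82.]
90 [423. 143.  86.] [464. 168.  94.] [443. 157.  91.]
98 [423. 137.  94.] [463. 162. 102.] [439. 150.  98.]
106 [424. 134. 102.] [463. 156. 110.] [444. 145. 106.]
114 [425. 143. 110.] [462. 151. 111.] [438. 146. 111.]
[371.80320519  98.46578007  20.04093188] [514.17373163 253.27991969  44.97872839]
scene 483
50 [426. 180.  48.] [455. 199.  54.] [438. 189.  50.]
58 [426. 172.  54.] [458. 192.  62.] [441. 182.  59.]
66 [423. 170.  62.] [465. 182.  70.] [445. 177.  66.]
74 [423. 156.  70.] [465. 182.  78.] [443. 172.  73.]
82 [423. 156.  78.] [465. 177.  86.] [437. 166.  81.]
90 [423. 151.  86.] [464. 171.  94.] [445. 160.  89.]
98 [422. 140.  94.] [464. 163. 102.] [439. 153.  98.]
106 [421. 133. 102.] [464. 156. 110.] [444. 146. 106.]
114 [423. 135. 110.] [462. 152. 118.] [441. 142. 113.]
[370.13884836  97.50273019  20.04076344] [514.04686079 249.1481729   44.96008406]
```

View pics/s2.png

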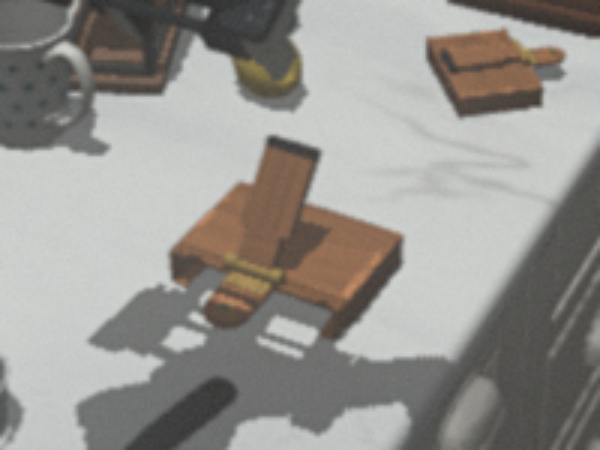

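Kickstand fully open: the foot's top is at z≈111 mm, and in the crop the strap stands up at (285,200). Now the handle.

Run:
```python
from h import *
r=T(-50);d=r.apply([0,0,1]);g=H(122,25.5)+11*d;print(d,g)
for k in(100,0):print(go(g-k*d,r))
h=H(0,0);h2=H(0,29)
h2=h+R.from_rotvec(A*90,degrees=True).apply(h2-h)
f=(g,r);L=[];W=[]
for a in list(np.arange(7.5,91,7.5)):
    q=R.from_rotvec(A*a,degrees=True);t=go(h+q.apply(g-h)+[0,0,1],q*r,f);L.append(t[0]);W.append(t[1])
q=R.from_rotvec(A*90,degrees=True);g2=h+q.apply(g-h);r2=q*r
for a in(5,10,15,20,25):
    q=R.from_rotvec(A*a,degrees=True);p=h2+q.apply(g2-h2)+[0,0,1];t=go(p,q*r2,f);L.append(t[0]);W.append(t[1])
print(np.round(L,2).tolist());print(np.round(W,2).tolist());print(p,(q*r2).as_euler("xyz",degrees=True))
```

```text
[-0.02673457 -0.76557779 -0.64278761] [447.46365838 216.50432521  18.42933629]
([3.278, 0.023, 2.588], [0.003, -2.659, 0.02])
([2.59, 0.022, 4.992], [0.003, -2.659, 0.02])
[[-0.35, 0.0, -0.19], [-0.71, 0.0, -0.31], [-1.08, 0.0, -0.39], [-1.45, 0.0, -0.42], [-1.83, -0.0, -0.4], [-2.2, 0.0, -0.33], [-2.56, 0.0, -0.22], [-2.9, 0.0, -0.06], [-3.21, 0.0, 0.15], [-3.5, 0.0, 0.39], [-3.75, 0.0, 0.67], [-3.96, 0.0, 0.98], [-4.13, 0.0, 1.16], [-4.28, 0.0, 1.36], [-4.42, 0.0, 1.57], [-4.54, 0.0, 1.79], [-4.63, 0.0, 2.02]]
[[0.0, 1.25, 0.0], [0.0, 2.5, 0.0], [0.0, 3.75, 0.0], [0.0, 5.0, 0.0], [0.0, 6.25, -0.0], [0.0, 7.5, -0.0], [0.0, 8.75, 0.0], [0.0, 10.0, 0.0], [0.0, 11.25, 0.0], [0.0, 12.5, 0.0], [0.0, 13.75, -0.0], [0.0, 15.0, 0.0], [0.0, 15.83, 0.0], [0.0, 16.67, 0.0], [0.0, 17.5, -0.0], [0.0, 18.33, 0.0], [0.0, 19.17, 0.0]]
[441.14714695  35.62310418 108.39991306] [-180.  -65.   88.]
```

Call:
arm_command:
  linear:
    - [3.28,0.02,2.59]
    - [3.28,0.02,2.59]
    - [3.28,0.02,2.59]
    - [3.28,0.02,2.59]
    - [3.28,0.02,2.59]
    - [3.28,0.02,2.59]
    - [2.93,0.02,3.8]
    - [2.59,0.02,4.99]
    - [2.59,0.02,4.99]
    - [2.59,0.02,4.99]
    - [2.59,0.02,4.99]
    - [2.59,0.02,4.99]
    - [2.59,0.02,4.99]
    - [2.59,0.02,4.99]
    - [2.59,0.02,4.99]
  twist:
    - [0,-2.66,0.02]
    - [0,-2.66,0.02]
    - [0,-2.66,0.02]
    - [0,-2.66,0.02]
    - [0,-2.66,0.02]
    - [0,-2.66,0.02]
    - [0,-2.66,0.02]
    - [0,-2.66,0.02]
    - [0,-2.66,0.02]
    - [0,-2.66,0.02]
    - [0,-2.66,0.02]
    - [0,-2.66,0.02]
    - [0,-2.66,0.02]
    - [0,-2.66,0.02]
    - [0,-2.66,0.02]
  fingers: [1,1,1,1,1,1,1,1,1,0.2,0.2,0.2,0.2,0.2,0.2]

```text
t: 9.55
tcp_pos: [447.9, 217.2, 19.1]
eef_rot: [179.9, 50.0, 88.0]
force: [-0.0, 0.3, -0.4]
opening: 37.9
grip_force: 0.0
```

Run:
```python
from h import *
s=env.sense();print(np.round(s["joint_pos"],2).tolist())
p=vision.read_camera("side");save("s3.png",cv2.resize(p["pixels"][230:400,220:440],None,fx=3,fy=3))
```

```text
[37.6, 47.22, 85.83, -36.35, 85.25, 55.63]
```

View pics/s3.png

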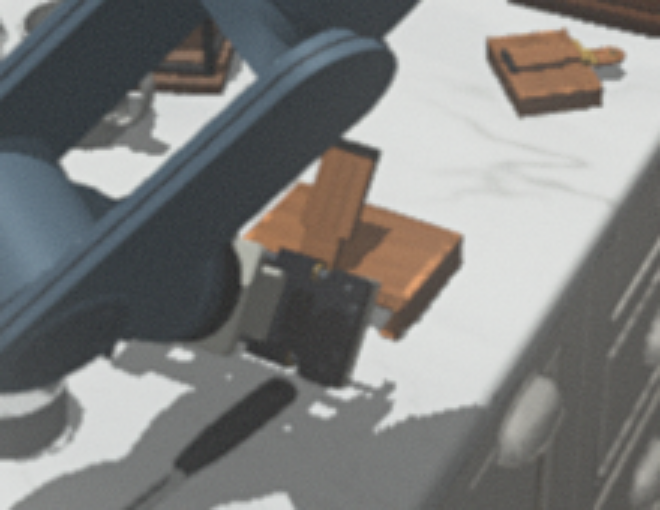

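The gripper is at the handle, crop (320,310), clear of the peeler. Closing it and standing the holder up.

Call:
arm_command:
  linear:
    - [0,0,0]
    - [0,0,0]
    - [-0.35,0,-0.19]
    - [-0.71,0,-0.31]
    - [-1.08,0,-0.39]
    - [-1.45,0,-0.42]
    - [-1.83,0,-0.4]
    - [-2.2,0,-0.33]
    - [-2.56,0,-0.22]
    - [-2.9,0,-0.06]
    - [-3.21,0,0.15]
    - [-3.5,0,0.39]
  twist:
    - [0,0,0]
    - [0,0,0]
    - [0,1.25,0]
    - [0,2.5,0]
    - [0,3.75,0]
    - [0,5,0]
    - [0,6.25,0]
    - [0,7.5,0]
    - [0,8.75,0]
    - [0,10,0]
    - [0,11.25,0]
    - [0,12.5,0]
  fingers: [0.2,0.2,0.2,0.2,0.2,0.2,0.2,0.2,0.2,0.2,0.2,0.2]

```text
t: 11.1
tcp_pos: [445.0, 114.5, 117.5]
eef_rot: [179.7, -25.2, 88.1]
force: [-0.6, -0.1, -5.6]
opening: 33.8
grip_force: 30.0
```

Run:
```python
from h import *
s=env.sense();print(np.round(s["joint_pos"],2).tolist(),s["force"])
p=vision.read_camera("side");C=cloud(p)
for d in models.masks_of("holder",p)[:3]:print(d["confidence"],d["bbox"],np.nanpercentile(C[d["mask"]],[2,50,98],axis=0).round())
save("s4.png",cv2.resize(p["pixels"][220:380,240:440],None,fx=3,fy=3))
r=T(-50);d=r.apply([0,0,1]);g=H(122,25.5)+11*d
h=H(0,0);h2=H(0,29)
h2=h+R.from_rotvec(A*90,degrees=True).apply(h2-h)
q=R.from_rotvec(A*75,degrees=True);f=(h+q.apply(g-h)+[0,0,1],q*r);print(f[0])
L=[];W=[]
for a in(82.5,90):
    q=R.from_rotvec(A*a,degrees=True);t=go(h+q.apply(g-h)+[0,0,1],q*r,f);L.append(t[0]);W.append(t[1])
q=R.from_rotvec(A*90,degrees=True);g2=h+q.apply(g-h);r2=q*r
for a in(5,10,15,20,25):
    q=R.from_rotvec(A*a,degrees=True);p=h2+q.apply(g2-h2)+[0,0,1];t=go(p,q*r2,f);L.append(t[0]);W.append(t[1])
print(np.round(L,2).tolist());print(np.round(W,2).tolist());print(p)
```

```text
[-19.58, 12.77, 113.55, 26.91, 64.18, -31.78] [-0.60616805 -0.12916659 -5.61561965]
0.74 [313.5, 252.5, 378.3, 318.2] [[375.  27.   2.]
 [442. 103.  61.]
 [511. 124. 142.]]
0.58 [382.9, 239.8, 427.5, 270.6] [[ 362. -204.    1.]
 [ 406. -143.   20.]
 [ 465.  -99.   31.]]
[443.90461136 114.58655329 115.4734508 ]
[[-0.34, 0.0, -0.17], [-0.69, 0.0, -0.3], [-0.91, 0.0, -0.41], [-1.14, 0.0, -0.51], [-1.38, 0.0, -0.58], [-1.62, 0.0, -0.64], [-1.86, 0.0, -0.68]]
[[0.0, 1.25, -0.0], [0.0, 2.5, -0.0], [0.0, 3.33, -0.0], [0.0, 4.17, 0.0], [0.0, 5.0, -0.0], [0.0, 5.83, -0.0], [0.0, 6.67, 0.0]]
[441.14714695  35.62310418 108.39991306]
```

View pics/s4.png

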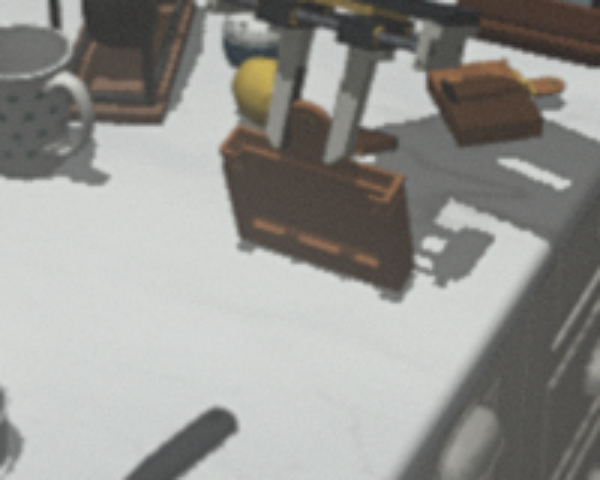

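The holder is up on its bottom edge, crop (315,205), at about 75°. Continuing to the full lean.

Call:
arm_command:
  linear:
    - [-0.34,0,-0.17]
    - [-0.69,0,-0.3]
    - [-0.91,0,-0.41]
    - [-1.14,0,-0.51]
    - [-1.38,0,-0.58]
    - [-1.62,0,-0.64]
    - [-1.86,0,-0.68]
    - [-1.86,0,-0.68]
    - [-1.86,0,-0.68]
  twist:
    - [0,1.25,0]
    - [0,2.5,0]
    - [0,3.33,0]
    - [0,4.17,0]
    - [0,5,0]
    - [0,5.83,0]
    - [0,6.67,0]
    - [0,6.67,0]
    - [0,6.67,0]
  fingers: [0.2,0.2,0.2,0.2,0.2,0.2,0.2,0.2,0.2]

```text
t: 12.32
tcp_pos: [441.8, 36.2, 109.3]
eef_rot: [179.9, -65.0, 88.1]
force: [1.8, 0.7, 0.2]
opening: 33.9
grip_force: 30.0
```

```bash
cat >> h.py <<'E'
def face(p):
    """front face plane of the standing holder: normal, points, y/z profile"""
    C=cloud(p);best=None
    for d in models.masks_of("holder",p)[:3]:
        P=C[d["mask"]];P=P[~np.isnan(P[:,0])]
        if np.median(P[:,1])>0: best=P;break
    P=best[(best[:,2]>20)&(best[:,2]<95)]
    for k in range(6):
        c=np.median(P,0) if k==0 else P.mean(0);n=np.linalg.svd(P-c,full_matrices=False)[2][2];e=(P-c)@n
        P=P[abs(e)<max(2.0,1.5*np.median(abs(e)))]
    n*=np.sign(n[1]);return n,P.mean(0),best
E
python3 - <<'E'
from h import *
s=env.sense();print(np.round(s["joint_pos"],2).tolist(),s["force"])
for n in("side","scene"):
    p=vision.read_camera(n);m,c,P=face(p);print(n,m,c,"lean",np.degrees(np.arcsin(m[2])),"yaw",np.degrees(np.arctan2(m[1],m[0])))
    print(np.percentile(P,[1,50,99],axis=0).round())
E
```

```text
[-46.22, 36.91, 109.52, 40.54, 89.87, -66.7] [1.79310247 0.73281992 0.23486731]
side [0.06201353 0.76420034 0.64199078] [438.14671648  60.66069533  63.44346384] lean 39.94042750427861 yaw 85.36071268402964
[[373. -94.  -1.]
 [442.  64.  55.]
 [541. 102. 132.]]
scene [0.02848189 0.76994333 0.63747631] [440.47107363  57.71864     68.06128754] lean 39.603890985043975 yaw 87.88146971670828
[[371.  10.  10.]
 [440.  64.  60.]
 [510. 100. 135.]]
```

Run:
```python
from h import *
p=vision.read_camera("side");q=vision.read_camera("scene")
a=cv2.resize(p["pixels"][220:340,280:420],(560,480),interpolation=cv2.INTER_CUBIC)
save("s5.png",a)
C=cloud(p)
for d in models.masks_of("holder",p)[:1]:
    P=C[d["mask"]];P=P[abs(P[:,0]-400)<8]
    for z in range(0,130,8):
        k=P[abs(P[:,2]-z)<4]; 
        if len(k):print(z,np.percentile(k[:,1],[5,50,95]).round())
```

```text
0 [-238. -112. -102.]
8 [-117. -107. -103.]
16 [-163. -116. -104.]
24 [-180. -146. -108.]
32 [-183. -163. -151.]
120 [-13.  -9.  -3.]
```

View pics/s5.png

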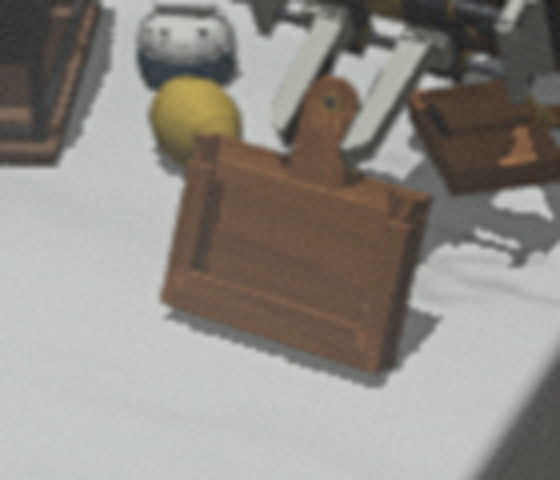

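Call:
arm_command:
  linear:
    - [0,0,0]
    - [0,0,0]
    - [0,0,0]
    - [0,0,-0.8]
    - [0,0,-1.8]
    - [-1.5,0,-3]
    - [-3,0,-3]
    - [-3,0,-3]
  twist:
    - [0,0,0]
    - [0,0,0]
    - [0,0,0]
    - [0,0,0]
    - [0,0,0]
    - [0,0,0]
    - [0,-2,0]
    - [0,-3,0]
  fingers: [1,1,1,1,1,1,1,1]

```text
t: 13.68
tcp_pos: [435.7, -125.4, 48.8]
eef_rot: [-179.9, -46.9, 87.8]
force: [-0.1, 1.5, 0.9]
opening: 92.8
grip_force: 0.0
```

Run:
```python
from h import *
print(tool()[0])
p=vision.read_camera("side");np.savez("s6.npz",**p);q=vision.read_camera("scene");np.savez("c6.npz",**q)
for n,p in(("side",p),("scene",q)):
    C=cloud(p);P=C.reshape(-1,3);P=P[(abs(P[:,0]-440)<90)&(P[:,1]>-20)&(P[:,1]<110)&(P[:,2]>5)&(P[:,2]<150)]
    for x in range(376,512,12):
        k=P[(abs(P[:,0]-x)<5)]
        print(n,x,len(k),[np.median(k[abs(k[:,2]-z)<5][:,1]).round(1) for z in range(10,130,10) if (abs(k[:,2]-z)<5).sum()>2])
    T_=P[P[:,2]>108];print(T_.min(0),T_.max(0))
```

```text
[ 435.67589316 -125.35704296   48.7620203 ]
side 376 329 [np.float64(85.1), np.float64(97.1), np.float64(89.9), np.float64(84.5), np.float64(80.4), np.float64(76.1), np.float64(70.4), np.float64(67.8), np.float64(57.9), np.float64(61.6)]
side 388 142 [np.float64(100.6), np.float64(99.9), np.float64(96.4), np.float64(90.3), np.float64(87.3), np.float64(80.0), np.float64(76.5), np.float64(71.7), np.float64(62.7), np.float64(61.8)]
side 400 184 [np.float64(99.9), np.float64(97.7), np.float64(91.9), np.float64(70.9), np.float64(64.3), np.float64(60.1), np.float64(54.3), np.float64(50.1), np.float64(40.5)]
side 412 193 [np.float64(102.0), np.float64(97.3), np.float64(78.8), np.float64(67.9), np.float64(63.1), np.float64(59.3), np.float64(54.9), np.float64(49.1), np.float64(40.6)]
side 424 244 [np.float64(101.2), np.float64(97.3), np.float64(78.8), np.float64(69.3), np.float64(64.2), np.float64(58.5), np.float64(54.8), np.float64(49.0), np.float64(39.3), np.float64(36.2), np.float64(31.9), np.float64(27.2)]
side 436 289 [np.float64(100.6), np.float64(99.0), np.float64(76.4), np.float64(68.
[... 3224 characters left out ...]
p.float64(58.2), np.float64(52.2), np.float64(45.6), np.float64(40.3)]
scene 484 91 [np.float64(94.1), np.float64(90.8), np.float64(70.0), np.float64(63.0), np.float64(57.0), np.float64(53.5), np.float64(48.6), np.float64(38.9)]
scene 496 159 [np.float64(96.3), np.float64(90.9), np.float64(77.0), np.float64(76.1), np.float64(65.4), np.float64(65.9), np.float64(69.2), np.float64(53.0), np.float64(49.9), np.float64(56.4)]
scene 508 83 [np.float64(106.0), np.float64(93.3), np.float64(90.6), np.float64(85.2), np.float64(81.6), np.float64(78.6), np.float64(71.8), np.float64(66.1), np.float64(45.4), np.float64(51.5)]
[378.64849659  11.95221246 108.10150193] [504.94183725  62.60467335 142.15932863]
```

Call:
arm_command:
  linear:
    - [1.4,0,-1.3]
    - [2.8,0,-2.6]
    - [4.2,0,-3.9]
    - [4.2,0,-3.9]
    - [4.2,0,-3.9]
  twist:
    - [0,0,0]
    - [0,0,0]
    - [0,0,0]
    - [0,0,0]
    - [0,0,0]
  fingers: [1,1,1,1,1]

```text
t: 14.4
tcp_pos: [436.3, -123.0, 283.4]
eef_rot: [179.6, -46.9, 88.4]
force: [-0.7, -0.5, -0.2]
opening: 93.0
grip_force: 0.0
```

Run:
```python
from h import *
print(tool()[0])
for n in("side","scene"):
    p=vision.read_camera(n);C=cloud(p)
    if n=="side":
        save("s7.png",cv2.resize(p["pixels"][140:345,280:480],(640,656))[:600])
        for q in models.masks_of("holder",p)[:3]:print(q["confidence"],q["bbox"],np.nanpercentile(C[q["mask"]],[2,50,98],axis=0).round().tolist())
    P=C.reshape(-1,3);P=P[(abs(P[:,0]-425)<90)&(P[:,1]>-400)&(P[:,1]<-280)&(P[:,2]>90)&(P[:,2]<210)]
    c=np.median(P,0)
    if len(P)<50: print(n,len(P));continue
    for k in range(8):
        e=P-c;v=np.linalg.svd(e,full_matrices=False)[2][2];P_=P[abs(e@v)<3.];c=P_.mean(0);e=P_-c;v=np.linalg.svd(e,full_matrices=False)[2][2]
    v*=np.sign(v[1]);P=P_
    print(n,len(P),"n",v,"c",c,"lean",np.degrees(np.arcsin(v[2])),"yaw",np.degrees(np.arctan2(v[1],v[0])))
    for z in(100,120,140,160,180):
        k=P[abs(P[:,2]-z)<5];print(z,len(k),np.percentile(k[:,0],[0,2,98,100]).round(1),np.median(k[:,1]).round(1))
    print(np.percentile(P[:,2],[99,100]))
```

```text
[ 436.30679333 -123.03883831  283.41670371]
0.79 [381.2, 237.8, 425.7, 270.5] [[363.0, -204.0, 2.0], [407.0, -143.0, 20.0], [467.0, -99.0, 31.0]]
0.63 [320.0, 240.1, 387.0, 312.6] [[373.0, 22.0, 13.0], [441.0, 65.0, 55.0], [509.0, 102.0, 127.0]]
side 854 n [0.01825094 0.88330684 0.46843989] c [ 431.98894843 -346.75095663  136.38721819] lean 27.93307418620284 yaw 88.8163197793534
100 99 [374.5 376.9 478.8 482. ] -327.4
120 89 [384.4 385.7 480.6 483.1] -338.1
140 95 [389.2 391.5 480.  481.5] -348.7
160 86 [395.7 396.6 479.4 482.5] -359.3
180 60 [400.7 401.5 475.9 482.2] -369.6
[192.41025554 194.09542854]
scene 616 n [0.00475065 0.88367122 0.46808398] c [ 406.53886662 -352.15286107  145.69991288] lean 27.909995005613002 yaw 89.6919785298989
100 52 [364.2 366.5 445.1 448.6] -327.9
120 63 [363.9 364.7 454.1 455. ] -338.9
140 51 [361.8 363.7 438.5 439.3] -348.6
160 43 [361.5 363.4 435.7 437.1] -359.1
180 49 [366.6 371.1 469.2 471.9] -371.1
[198.33795265 200.68540815]
```

View pics/s7.png

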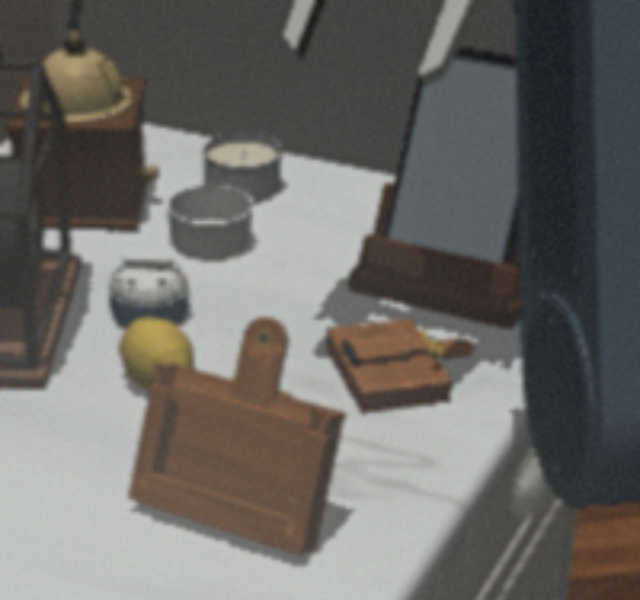

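```bash
cat >> h.py <<'E'
def TT(a,yaw):  # tool for the tablet: lean a, yaw of tablet normal minus 90
    ax=np.array([np.cos(np.radians(yaw)),np.sin(np.radians(yaw)),0]);return R.from_rotvec(ax*a,degrees=True)*E_(180,0,yaw)
E
python3 - <<'E'
from h import *
r=TT(27.9,-.7);d=r.apply([0,0,1]);t=np.array([423.5,-381.7,194.1]);print(d,r.apply([0,1,0]),t-110*d)
print(go(t-110*d,r))
E
```

```text
[ 0.0057167   0.46789489 -0.88376563] [-0.01079697 -0.88369967 -0.46792981] [ 422.87116312 -433.16843817  291.31421931]
([-5.079, -0.045, -5.903], [-2.417, -2.613, 14.674])
```

Call:
arm_command:
  linear:
    - [-5.08,-0.05,-5.9]
    - [-5.08,-0.05,-5.9]
    - [-5.08,-0.05,-5.9]
    - [-5.08,-0.05,-5.9]
    - [-5.08,-0.05,-5.9]
    - [-5.08,-0.05,-5.9]
    - [-5.08,-0.05,-5.9]
    - [-5.08,-0.05,-5.9]
    - [-5.08,-0.05,-5.9]
    - [-5.08,-0.05,-5.9]
    - [-5.08,-0.05,-5.9]
    - [-5.08,-0.05,-5.9]
    - [-5.08,-0.05,-5.9]
    - [-5.08,-0.05,-5.9]
  twist:
    - [-2.42,-2.61,14.67]
    - [-2.42,-2.61,14.67]
    - [-2.42,-2.61,14.67]
    - [-2.42,-2.61,14.67]
    - [-2.42,-2.61,14.67]
    - [-2.42,-2.61,14.67]
    - [-2.42,-2.61,14.67]
    - [-2.42,-2.61,14.67]
    - [-2.42,-2.61,14.67]
    - [-2.42,-2.61,14.67]
    - [-2.42,-2.61,14.67]
    - [-2.42,-2.61,14.67]
    - [-2.42,-2.61,14.67]
    - [-2.42,-2.61,14.67]
  fingers: [1,1,1,1,1,1,1,1,1,1,1,1,1,1]

```text
t: 16.3
tcp_pos: [423.0, -433.6, 292.7]
eef_rot: [-152.2, -0.1, -0.7]
force: [-0.4, 0.3, -0.3]
opening: 93.3
grip_force: 0.0
```

Run:
```python
from h import *
s=env.sense();print(np.round(s["joint_pos"],2).tolist())
p=vision.read_camera("wrist");np.savez("w8.npz",**p);C=cloud(p);save("w8.png",p["pixels"])
def rep(n,P):
    c=np.median(P,0)
    for k in range(8):
        e=P-c;v=np.linalg.svd(e,full_matrices=False)[2][2];Q=P[abs(e@v)<3.];c=Q.mean(0);e=Q-c;v=np.linalg.svd(e,full_matrices=False)[2][2]
    v*=np.sign(v[1]);print(n,len(Q),"n",v,"c",c,"lean",np.degrees(np.arcsin(v[2])),"yaw",np.degrees(np.arctan2(v[1],v[0])),Q.min(0),Q.max(0))
    for z in(100,120,140,160,180):
        k=Q[abs(Q[:,2]-z)<5]
        if len(k)>3:print(z,len(k),np.percentile(k[:,0],[0,2,98,100]).round(1),np.median(k[:,1]).round(1))
for n in("wrist","side","scene"):
    if n!="wrist": p=vision.read_camera(n);C=cloud(p)
    ms=models.masks_of("tablet",p)[:2];print(n,[(m["confidence"],m["bbox"],np.nanmedian(C[m["mask"]],0).round().tolist()) for m in ms])
    P=C.reshape(-1,3);P=P[(abs(P[:,0]-425)<75)&(P[:,1]>-400)&(P[:,1]<-300)&(P[:,2]>90)&(P[:,2]<205)]
    if len(P)>60: rep(n,P)
```

```text
[-63.72, 33.9, 55.39, 13.62, 115.16, 30.09]
wrist [(0.73, [312.3, 140.2, 324.7, 309.3], [432.0, -381.0, 192.0]), (0.26, [48.8, 113.3, 158.5, 222.5], [444.0, 35.0, 61.0])]
wrist 1497 n [0.00406655 0.88859765 0.45866948] c [ 430.38382782 -379.96759898  190.76354787] lean 27.301284432151878 yaw 89.73779521531505 [ 367.57413462 -383.73834402   91.48465565] [ 482.86165282 -326.01380593  194.80253608]
100 4 [482.  482.  482.9 482.9] -332.4
120 5 [482.  482.  482.8 482.8] -343.7
160 7 [481.6 481.6 482.7 482.7] -363.8
180 9 [481.6 481.6 482.6 482.6] -375.0
side [(0.94, [405.0, 155.1, 441.8, 222.2], [429.0, -336.0, 114.0]), (0.48, [331.4, 199.9, 361.0, 226.7], [645.0, -293.0, 24.0])]
side 961 n [0.01776258 0.88400363 0.46714246] c [ 432.17442222 -349.79298523  140.77219519] lean 27.84896658451333 yaw 88.84889156257316 [ 372.62530966 -380.31037991   90.08441366] [ 482.56341177 -319.23041149  194.01914708]
100 83 [372.7 375.7 472.1 481. ] -328.0
120 94 [380.3 381.2 480.3 482.3] -338.3
140 110 [384.2 387.4 480.5 482.6] -349.8
160 91 [389.9 392.1 479.5 482.4] -360.5
180 79 [395.1 396.  478.9 481.9] -370.3
scene [(0.96, [430.4, 187.9, 459.5, 238.5], [383.0, -351.0, 144.0])]
scene 317 n [0.02014451 0.88496491 0.46522178] c [ 386.52691253 -355.92958172  152.27790329] lean 27.724576310689255 yaw 88.69599794250904 [ 362.18446998 -382.43489652   90.97110362] [ 419.78426702 -322.68850155  199.21010414]
100 23 [363.3 365.  394.9 395.3] -328.3
120 22 [366.  366.8 395.9 396.2] -338.0
140 28 [362.2 362.5 404.9 405.5] -349.0
160 38 [364.6 367.2 409.5 410.1] -360.5
180 33 [366.1 366.4 416.  416.8] -370.9
```

View pics/w8.png

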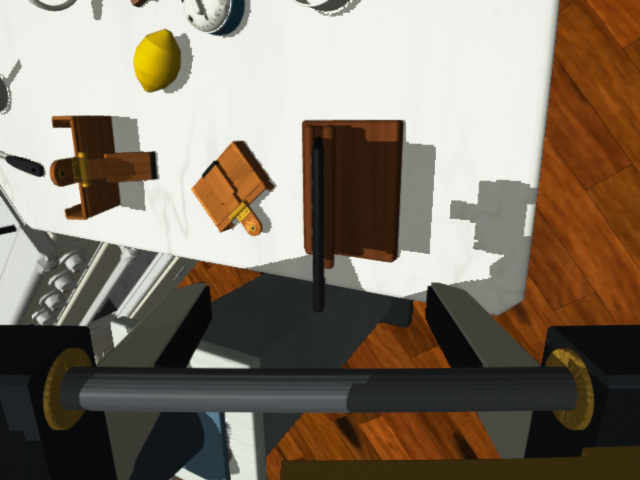

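Run:
```python
from h import *
p=dict(np.load("w8.npz"));C=cloud(p);P=C.reshape(-1,3)
Q=P[(abs(P[:,0]-425)<65)&(P[:,2]>184)&(P[:,2]<205)&(P[:,1]<-360)&(P[:,1]>-400)]
print(len(Q),np.percentile(Q,[0,3,50,97,100],axis=0).round(1).tolist())
for x in range(370,485,14):
    k=Q[abs(Q[:,0]-x)<7];print(x,len(k),k[:,1].mean().round(2),k[:,1].min().round(1),k[:,1].max().round(1),np.median(k[:,2]).round(1))
Hh=P[(P[:,0]>360)&(P[:,0]<530)&(P[:,1]>-30)&(P[:,1]<110)&(P[:,2]>60)]
for z in range(60,145,8):
    k=Hh[abs(Hh[:,2]-z)<4];print(z,len(k),k.min(0).round(1),k.max(0).round(1))
```

```text
2029 [[367.6, -383.8, 184.0], [372.5, -383.3, 186.1], [430.2, -381.0, 192.3], [478.9, -376.2, 194.1], [482.5, -371.6, 194.8]]
370 134 -380.24 -383.4 -375.3 192.5
384 224 -380.33 -383.6 -375.4 192.5
398 223 -380.45 -383.4 -375.7 192.4
412 237 -380.66 -383.7 -376.4 192.3
426 248 -380.59 -383.8 -371.6 192.3
440 264 -380.45 -383.7 -371.6 192.3
454 279 -380.63 -383.8 -375.5 192.4
468 278 -380.75 -383.7 -376.2 192.2
482 142 -380.5 -383.7 -375.0 191.9
60 236 [374.5  10.1  60. ] [511.8  56.4  64. ]
68 414 [373.   13.2  64. ] [511.7  53.   72. ]
76 497 [372.9  15.1  72. ] [511.6  72.4  80. ]
84 507 [374.4  20.   80. ] [511.8  70.8  88. ]
92 701 [372.6  24.4  88. ] [510.3  66.   96. ]
100 278 [372.9  25.8  96. ] [510.6  63.  104. ]
108 119 [425.   23.2 104. ] [458.7  32.7 111.9]
116 112 [424.4  19.2 112.3] [458.7  25.9 120. ]
124 135 [424.2  16.  120. ] [457.9  23.5 127.9]
132 151 [426.4  13.2 128.1] [456.2  21.6 136. ]
140 41 [432.4  12.8 136. ] [448.5  21.2 139.1]
```

Tablet top edge is at pixels (318,140)–(318,308), and its centre is about (425,-380,192) with a 27.8° lean. The holder stands at (100,170). Grasping the tablet.

Run:
```python
from h import *
r=TT(27.8,-.3);d=r.apply([0,0,1]);t=np.array([425,-380.2,192.4])
print(go(t-30*d,r),go(t+27*d,r))
```

```text
([0.031, -0.011, 2.093], [0.008, -0.05, -0.051]) ([0.024, -0.012, 3.518], [0.008, -0.05, -0.051])
```

Call:
arm_command:
  linear:
    - [0.03,-0.01,1.3]
    - [0.03,-0.01,2.1]
    - [0.02,-0.01,2.8]
    - [0.02,-0.01,3.5]
    - [0.02,-0.01,3.5]
    - [0.02,-0.01,3.5]
    - [0.02,-0.01,3.5]
    - [0.02,-0.01,3.5]
    - [0.02,-0.01,3.5]
    - [0.02,-0.01,3.5]
    - [0.02,-0.01,3.5]
    - [0.02,-0.01,3.5]
    - [0.02,-0.01,3.5]
    - [0.02,-0.01,3.5]
    - [0.02,-0.01,3.5]
  twist:
    - [0.01,-0.05,-0.05]
    - [0.01,-0.05,-0.05]
    - [0.01,-0.05,-0.05]
    - [0.01,-0.05,-0.05]
    - [0.01,-0.05,-0.05]
    - [0.01,-0.05,-0.05]
    - [0.01,-0.05,-0.05]
    - [0.01,-0.05,-0.05]
    - [0.01,-0.05,-0.05]
    - [0.01,-0.05,-0.05]
    - [0.01,-0.05,-0.05]
    - [0.01,-0.05,-0.05]
    - [0.01,-0.05,-0.05]
    - [0.01,-0.05,-0.05]
    - [0.01,-0.05,-0.05]
  fingers: [1,1,1,1,1,0,0,0,0,0,0,0,0,0,0]

```text
t: 18.48
tcp_pos: [424.9, -368.2, 168.9]
eef_rot: [-152.2, 0.0, -0.3]
force: [1.2, -1.2, -1.3]
opening: 7.7
grip_force: 30.0
```

Call:
arm_command:
  linear:
    - [0,0,-0.3]
    - [0,0,-0.7]
    - [0,0,-1.2]
    - [0,0,-1.8]
    - [0,0,-2.5]
    - [0,0,-3.2]
    - [0,0,-3.2]
    - [0,0,-3.2]
  twist:
    - [0,0,0]
    - [0,0,0]
    - [0,0,0]
    - [0,0,0]
    - [0,0,0]
    - [0,0,0]
    - [0,0,0]
    - [0,0,0]
  fingers: [0,0,0,0,0,0,0,0]

```text
t: 19.48
tcp_pos: [424.4, -427.4, 281.6]
eef_rot: [-152.1, 0.0, -0.3]
force: [0.0, -0.1, -2.6]
opening: 8.1
grip_force: 30.0
```

```bash
cat >> h.py <<'E'
B=np.array([442.8,75.5,0.]);c25,s25=np.cos(np.radians(25)),np.sin(np.radians(25))
X=-s25*XH+np.array([0,0,c25]);Z=-c25*XH-np.array([0,0,s25])
def HS(x,z=13): return B+X*x+Z*(z-29)
E
python3 - <<'E'
from h import *
r=TT(25,-2);print(r.apply([0,0,1]),-X,r.apply([0,1,0]),Z)
for x in(348,288,175):print(x,HS(x),go(HS(x),r))
E
```

```text
[ 0.01474916  0.42236081 -0.90630779] [ 0.01474916  0.42236081 -0.90630779] [-0.03162969 -0.90575569 -0.42261826] [-0.03162969 -0.90575569 -0.42261826]
348 [438.17336568 -56.98947229 322.15700208] ([0.292, -8.661, 3.435], [-0.479, 0.131, 0.249])
288 [439.05831556 -31.64782344 267.77853485] ([0.312, -8.586, 4.933], [-0.479, 0.131, 0.249])
175 [440.72497116  16.07894855 165.36575492] ([0.349, -8.444, 7.754], [-0.479, 0.131, 0.249])
```

Call:
arm_command:
  linear:
    - [0.03,-0.6,0.25]
    - [0.07,-1.5,0.6]
    - [0.1,-2.6,1.0]
    - [0.14,-3.8,1.5]
    - [0.18,-5.0,2.0]
    - [0.21,-6.2,2.4]
    - [0.24,-7.2,2.8]
    - [0.27,-8.0,3.15]
    - [0.29,-8.5,3.35]
    - [0.29,-8.66,3.43]
    - [0.29,-8.66,3.43]
    - [0.3,-8.63,4.0]
    - [0.31,-8.6,4.6]
    - [0.31,-8.59,4.93]
    - [0.31,-8.59,4.93]
    - [0.31,-8.59,4.93]
  twist:
    - [0,0,0]
    - [0,0,0]
    - [-0.1,0.03,0.05]
    - [-0.2,0.06,0.1]
    - [-0.3,0.09,0.15]
    - [-0.4,0.11,0.2]
    - [-0.48,0.13,0.25]
    - [-0.48,0.13,0.25]
    - [-0.48,0.13,0.25]
    - [-0.48,0.13,0.25]
    - [-0.48,0.13,0.25]
    - [-0.48,0.13,0.25]
    - [-0.48,0.13,0.25]
    - [-0.48,0.13,0.25]
    - [-0.48,0.13,0.25]
    - [-0.48,0.13,0.25]
  fingers: [0,0,0,0,0,0,0,0,0,0,0,0,0,0,0,0]

```text
t: 21.48
tcp_pos: [439.6, -32.7, 268.7]
eef_rot: [-155.1, -0.1, -2.0]
force: [-0.4, 0.3, -3.8]
opening: 7.7
grip_force: 30.0
```

Run:
```python
from h import *
s=env.sense();print(np.round(s["joint_pos"],2).tolist(),s["tcp_pos"],s["eef_rot"])
P0,r0=tool();XYZ=np.stack([r0.apply([1,0,0]),r0.apply([0,1,0]),-r0.apply([0,0,1])],1)
F=np.stack([-np.cross(X,Z)*-1,Z,X],1)  # columns: across, back, up
F[:,0]=np.cross(Z,X)
for n in("side","scene","wrist"):
    p=vision.read_camera(n);C=cloud(p).reshape(-1,3);C=C[~np.isnan(C[:,0])]
    if n=="side":save("s9.png",cv2.resize(p["pixels"][150:330,280:420],(560,560*180//140))[:600] if 0 else cv2.resize(p["pixels"][150:330,290:430],(466,600)))
    h=(C-B)@F;h[:,1]+=29   # holder coords: across, z, x
    for lo,hi in((25,38),(40,55),(55,70),(70,85),(85,97),(130,145),(150,170),(170,190),(190,210),(230,250)):
        k=h[(h[:,2]>lo)&(h[:,2]<hi)&(abs(h[:,0])<75)&(h[:,1]>-12)&(h[:,1]<35)]
        if len(k)<5: continue
        mid=k[abs(k[:,0])<45];bar=k[(abs(k[:,0])>62)]
        print(n,lo,hi,len(k),"across",np.percentile(k[:,0],[1,99]).round(1),"zmid",len(mid) and np.percentile(mid[:,1],[25,50,75]).round(1),"zbar",len(bar) and np.percentile(bar[:,1],[25,50]).round(1))
```

```text
[-36.55, 6.25, 97.36, 20.34, 91.01, 53.19] [439.63187193 -32.68662172 268.73540732] [-1.55099134e+02 -7.50743609e-02 -2.02779744e+00]
side 25 38 349 across [-67.5  69.8] zmid [17.1 18.9 20.4] zbar [0.5 3.2]
side 40 55 399 across [-68.1  69.4] zmid [17.1 18.7 20.2] zbar [-0.6  2.7]
side 55 70 400 across [-67.8  69.8] zmid [17.3 18.9 20.5] zbar [-0.5  1.9]
side 70 85 404 across [-67.2  69.4] zmid [17.3 18.9 20.4] zbar [-0.4  2.6]
side 85 97 328 across [-64.5  68.7] zmid [20.  22.2 24. ] zbar [2.2 5.5]
side 130 145 315 across [-55.2  56.5] zmid [ 8.9 10.4 12.1] zbar 0
side 150 170 429 across [-55.8  55.8] zmid [ 8.4  9.9 11.5] zbar 0
side 170 190 434 across [-56.3  57.1] zmid [ 8.5 10.3 11.8] zbar 0
side 190 210 436 across [-56.1  56.9] zmid [ 8.8 10.1 11.6] zbar 0
side 230 250 449 across [-57.5  57.2] zmid [ 8.9 10.3 11.8] zbar 0
scene 25 38 218 across [-64.2  71.1] zmid [ 4.1 16.6 18.4] zbar [-0.3  2.7]
scene 40 55 191 across [-64.3  70.8] zmid [16.  17.9 19.6] zbar [0.7 4.4]
scene 55 70 197 across [-65.6  71.2] zmid [16.3 18.7 20.1] zbar [-0.2  5.2]
scene 70 85 197 across [-65.3  71.
[... 338 characters left out ...]
across [-53.2  59.2] zmid [ 7.4  9.  10.9] zbar 0
scene 230 250 239 across [-54.5  59.2] zmid [ 6.7  8.7 10.5] zbar 0
wrist 25 38 33 across [-69.6  54.9] zmid 0 zbar [ 8. 14.]
wrist 40 55 11 across [53.3 55.7] zmid 0 zbar 0
wrist 55 70 16 across [-58.9  55.1] zmid 0 zbar 0
wrist 70 85 74 across [-69.6  59.9] zmid 0 zbar [ 7.1 13.5]
wrist 85 97 376 across [-63.5  56.4] zmid [22.7 23.5 24.3] zbar [ 7.7 13.4]
wrist 130 145 118 across [-58.5  15.7] zmid [24.6 26.  27.4] zbar 0
wrist 150 170 34 across [-58.5   3.8] zmid [23.6 24.4 25.8] zbar 0
wrist 170 190 27 across [-58.5 -55.4] zmid 0 zbar 0
wrist 190 210 33 across [-58.4 -55.2] zmid 0 zbar 0
wrist 230 250 52 across [-58.4 -55.4] zmid 0 zbar 0
```

View pics/s9.png

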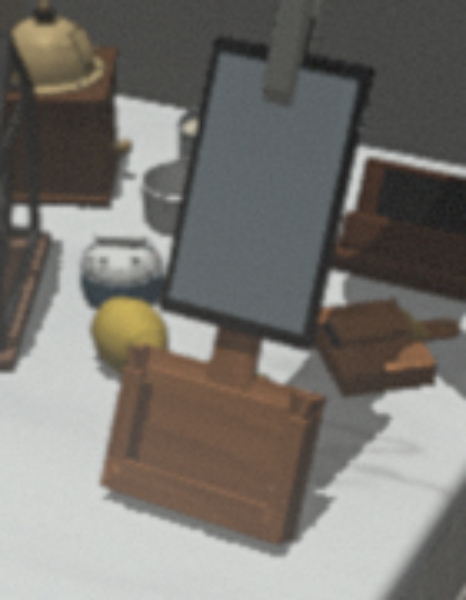

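The tablet hangs right over the slot, its lower edge at crop (240,320) above the holder mouth at (215,370). Both cameras ask for corrections of about 0.9 mm to the front and 0.8 mm in −x. Inserting part-way.

Call:
arm_command:
  linear:
    - [-0.02,-0.022,0.1]
    - [-0.02,-0.022,0.3]
    - [-0.02,-0.022,0.5]
    - [-0.02,-0.022,0.65]
    - [-0.02,-0.022,0.8]
    - [-0.02,-0.022,0.95]
    - [-0.02,-0.022,1.1]
    - [-0.02,-0.022,1.25]
    - [-0.02,-0.022,1.4]
    - [-0.02,-0.022,1.4]
  twist:
    - [0,0,0]
    - [0,0,0]
    - [0,0,0]
    - [0,0,0]
    - [0,0,0]
    - [0,0,0]
    - [0,0,0]
    - [0,0,0]
    - [0,0,0]
    - [0,0,0]
  fingers: [0,0,0,0,0,0,0,0,0,0]

```text
t: 22.88
tcp_pos: [438.9, -7.1, 217.4]
eef_rot: [-155.0, 0.0, -2.0]
force: [-0.3, 0.2, -3.3]
opening: 7.8
grip_force: 30.0
```

Run:
```python
from h import *
s=env.sense();print(s["tcp_pos"],s["eef_rot"],s["force"],(s["tcp_pos"]-B)@np.stack([np.cross(Z,X),Z,X],1))
F=np.stack([np.cross(Z,X),Z,X],1)
for n in("side","scene"):
    p=vision.read_camera(n);C=cloud(p).reshape(-1,3);C=C[~np.isnan(C[:,0])]
    h=(C-B)@F;h[:,1]+=29
    for lo,hi in((25,38),(40,60),(60,80),(85,97),(130,145),(150,170),(190,210)):
        k=h[(h[:,2]>lo)&(h[:,2]<hi)&(abs(h[:,0])<75)&(h[:,1]>-12)&(h[:,1]<35)]
        mid=k[abs(k[:,0])<45]
        print(n,lo,hi,len(k),"across",np.percentile(k[:,0],[1,99]).round(1),"zmid",len(mid) and np.percentile(mid[:,1],[25,50,75]).round(1))
```

```text
[438.91543142  -7.12642708 217.37954977] [-1.55028799e+02  2.76456208e-02 -1.98580221e+00] [-0.27729394  0.2050052  -3.33295846] [  0.99858148 -16.90634341 231.96823785]
side 25 38 344 across [-66.6  69.7] zmid [17.2 18.7 20.4]
side 40 60 535 across [-67.8  69.8] zmid [17.5 19.2 20.6]
side 60 80 486 across [-67.7  70. ] zmid [ 8.9 12.5 18.8]
side 85 97 318 across [-64.5  69.2] zmid [ 7.3  8.8 10.4]
side 130 145 320 across [-55.   58.2] zmid [ 7.   8.3 10.1]
side 150 170 433 across [-54.   58.6] zmid [ 7.1  8.7 10.6]
side 190 210 441 across [-54.4  58.5] zmid [ 6.9  8.7 10.3]
scene 25 38 222 across [-66.1  70.6] zmid [ 3.  16.2 19.1]
scene 40 60 257 across [-64.6  70.3] zmid [16.7 18.4 20.2]
scene 60 80 192 across [-65.6  72.1] zmid [10.2 14.8 18.3]
scene 85 97 173 across [-63.9  71.2] zmid [6.3 8.2 9.7]
scene 130 145 164 across [-52.9  58.7] zmid [5.9 7.7 9.4]
scene 150 170 209 across [-51.8  60.8] zmid [5.8 7.5 9.1]
scene 190 210 233 across [-52.5  60.2] zmid [5.6 7.7 9.3]
```

Call:
arm_command:
  linear:
    - [0.015,0.008,0.1]
    - [0.015,0.008,0.25]
    - [0.015,0.008,0.4]
    - [0.015,0.008,0.55]
    - [0.015,0.008,0.7]
    - [0.015,0.008,0.85]
    - [0.015,0.008,1.0]
    - [0.015,0.008,1.15]
    - [0.015,0.008,1.25]
    - [0.015,0.008,1.32]
    - [0.015,0.008,1.32]
  twist:
    - [0,0,0]
    - [0,0,0]
    - [0,0,0]
    - [0,0,0]
    - [0,0,0]
    - [0,0,0]
    - [0,0,0]
    - [0,0,0]
    - [0,0,0]
    - [0,0,0]
    - [0,0,0]
  fingers: [0,0,0,0,0,0,0,0,0,0,0]

```text
t: 24.35
tcp_pos: [440.5, 14.5, 169.7]
eef_rot: [-155.1, -0.0, -2.0]
force: [-0.1, -0.8, -3.1]
opening: 7.7
grip_force: 30.0
```

Call:
arm_command:
  linear:
    - [0,0,0.03]
    - [0,0,0.06]
    - [0,0,0.09]
    - [0,0,0.11]
    - [0,0,0.11]
  twist:
    - [0,0,0]
    - [0,0,0]
    - [0,0,0]
    - [0,0,0]
    - [0,0,0]
  fingers: [0,0,0,0,0]

```text
t: 24.98
tcp_pos: [440.6, 16.3, 165.8]
eef_rot: [-155.1, -0.0, -2.0]
force: [-0.8, -0.4, -3.5]
opening: 8.0
grip_force: 30.0
```

Call:
arm_command:
  linear:
    - [0,0,0.02]
    - [0,0,0.04]
    - [0,0,0.06]
    - [0,0,0.06]
  twist:
    - [0,0,0]
    - [0,0,0]
    - [0,0,0]
    - [0,0,0]
  fingers: [0,0,0,0]

```text
t: 25.48
tcp_pos: [440.9, 17.2, 164.0]
eef_rot: [-155.1, -0.1, -2.0]
force: [-1.5, -2.1, 3.3]
opening: 8.0
grip_force: 30.0
```

Call:
arm_command:
  linear:
    - [0,0,0.02]
    - [0,0,0.03]
    - [0,0,0.03]
  twist:
    - [0,0,0]
    - [0,0,0]
    - [0,0,0]
  fingers: [0,0,0]

```text
t: 25.85
tcp_pos: [441.2, 17.3, 163.8]
eef_rot: [-155.1, -0.1, -2.0]
force: [-3.3, -4.4, 12.2]
opening: 7.9
grip_force: 30.0
```

Run:
```python
from h import *
s=env.sense();print(s["force"],(s["tcp_pos"]-B)@X)
F=np.stack([np.cross(Z,X),Z,X],1)
for n in("side","scene"):
    p=vision.read_camera(n);C=cloud(p).reshape(-1,3);C=C[~np.isnan(C[:,0])]
    h=(C-B)@F;h[:,1]+=29
    k=h[(h[:,2]>150)&(abs(h[:,0])>20)&(abs(h[:,0])<50)&(h[:,1]>0)&(h[:,1]<20)];print(n,"top",np.percentile(k[:,2],[98,99.5,100]).round(1))
    k=h[(h[:,2]>120)&(h[:,2]<190)&(abs(h[:,0])<75)&(h[:,1]>0)&(h[:,1]<20)];print("across",np.percentile(k[:,0],[1,99]).round(1),"z",np.median(k[:,1]))
```

```text
[-3.27308368 -4.42576075 12.1704847 ] 173.0893762167579
side top [541.3 549.3 555.6]
across [-56.2  57.2] z 8.930357462691802
scene top [307.8 317.9 349.1]
across [-54.7  59.6] z 8.260614526549809
```

Call:
arm_command:
  linear:
    - [0,0,-0.02]
    - [0,0,-0.02]
    - [0,0,-0.02]
    - [0,0,-0.02]
    - [0,0,-0.02]
    - [0,0,-0.5]
    - [0,0,-1.2]
    - [0,0,-2.2]
    - [0,0,-3.4]
    - [0,0,-3.6]
    - [0,0,-3.6]
  twist:
    - [0,0,0]
    - [0,0,0]
    - [0,0,0]
    - [0,0,0]
    - [0,0,0]
    - [0,0,0]
    - [0,0,0]
    - [0,0,0]
    - [0,0,0]
    - [0,0,0]
    - [0,0,0]
  fingers: [0,0.5,0.5,0.5,0.5,0.5,0.5,0.5,0.5,0.5,0.5]

```text
t: 27.32
tcp_pos: [438.5, -42.9, 292.8]
eef_rot: [-155.1, -0.0, -2.0]
force: [-0.0, 0.3, -0.1]
opening: 46.3
grip_force: 0.0
```

Run:
```python
from h import *
F=np.stack([np.cross(Z,X),Z,X],1)
for n in("side","scene"):
    p=vision.read_camera(n);C0=cloud(p)
    if n=="side":save("s10.png",cv2.resize(p["pixels"][150:400,160:460],(720,600)))
    C=C0.reshape(-1,3);C=C[~np.isnan(C[:,0])]
    h=(C-B)@F;h[:,1]+=29
    k=h[(h[:,2]>150)&(h[:,2]<230)&(abs(h[:,0])>20)&(abs(h[:,0])<50)&(h[:,1]>0)&(h[:,1]<20)];print(n,"top",np.percentile(k[:,2],[98,99.5,100]).round(1))
    for lo,hi in((40,60),(85,97),(120,150),(160,190)):
        k=h[(h[:,2]>lo)&(h[:,2]<hi)&(abs(h[:,0])<75)&(h[:,1]>0)&(h[:,1]<20)];print("across",np.percentile(k[:,0],[1,99]).round(1),"z",np.median(k[abs(k[:,0])<45][:,1]))
```

```text
side top [200.7 201.5 201.9]
across [-67.6  69.7] z 10.280747459294712
across [-64.7  67.6] z 10.956677313707182
across [-55.3  57.5] z 11.8289011030522
across [-55.8  57.9] z 12.611580071098569
scene top [203.9 205.6 205.8]
across [-65.4  71.4] z 9.45353770761434
across [-65.2  70.6] z 10.470200452712938
across [-53.3  58.9] z 10.836721752699471
across [-53.   60.3] z 11.636723873543238
```

View pics/s10.png

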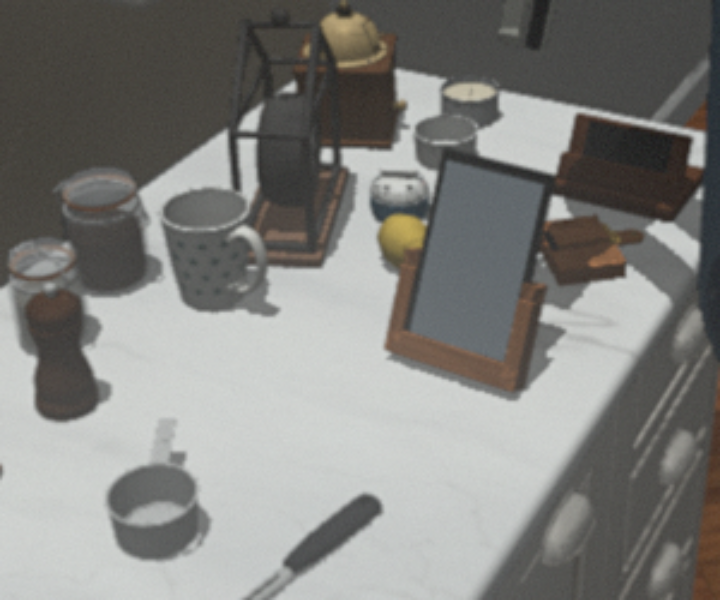

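The tablet sits in the standing holder at crop (480,270), and its top edge reads x_h≈202 mm, so it is fully home. Everything else is where it was, and the gripper is clear.

```bash
python3 -c "
from station import ticket
print(ticket.job_done())"
```

```text
the job is handed in; nothing more can be done
None
```

The kickstand is fully open, the holder stands on it leaning back about 25°, and the tablet sits fully home in it, screen to the front. I let go and handed the job in at about 27 s; no verdict came back.

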